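Screw the stopper into the clamped button canister and stop on the index

ROBOT

A 7-joint arm with a two-finger parallel gripper is mounted at the origin on the work surface. World frame = base frame: x ahead of the robot, y to its left, z up, the work surface at z = 0. Lengths are in m, angles in rad, forces in N, time in s.
With the tool pointing down it reaches from about 0.35 to 0.9 m from the base axis. Payload 19.9 kg.
Tool frame: the origin (TCP) lies at the very end of the fingers, on their centre line; the grasp point (between the pads) lies 19 mm behind it; x points along the fingers, y is the direction in which the jaws open and shut, and the axes are right-handed (so a half turn about x gives the same grasp; the last joint's range is limited). The gripper opens to 85 mm and grips with 20 to 120 N. Pads are 22 mm wide; open, the fingers measure 114 mm over their backs; the gripper's body (76 mm by 85 mm) begins 54 mm behind the grasp point. The pads swing forward as they close: fully open they stand 13 mm farther back than shut.
Start: joints at [-1.313, 0.417, -0.01, 1.614, 0.005, 1.111, -0.053], TCP at [0.184, 0.597, 0.231] pointing down, gripper open.
Joint ranges: [-2.81, 2.81], [-0.39, 2.02], [-1.27, 1.25], [0.06, 2.57], [-1.19, 4.33], [0.19, 2], [-2.82, 2.82]. Speed limits (rad/s): [1.89, 1.89, 2.39, 2.39, 3.01, 3.01, 3.01].

INTERFACE

Orientations are given as a unit quaternion [x, y, z, w].
In Python, from workcell import read_state, viewer, robot, boxes_of, silhouettes, pinpoint gives the robot as it stands.
- The arm moves only by the tool carry_out, never from a script. Its argument "targets" is a list of rows, each an object of numbers: "ax", "ay", "az": the turn, a rotation vector about the tool's x, y, z in units of 360 degrees (1.0 is 360 degrees); "tx", "ty", "tz": the shift along the tool's x, y, z in units of 0.6 m (1.0 is 0.6 m); "grip": the gripper command: -1 is fully open, 1 is shut, values between are in proportion. In form: [{"ax": .., "ay": .., "az": .., "tx": .., "ty": .., "tz": .., "grip": ..}, ...]. A call has 1 to 5 rows; each row shifts and turns the pose as measured when the row begins, along the tool's axes as they then stand; what a row does not reach is not made up. A row lasts 1/10 s, in which the tool goes at most 50 mm and 8.59 degrees, less where a joint would pass 70% of its speed; a pose out of reach is approached as far as the arm can. A call with a number of a shift or a turn outside -1 to 1 is refused whole. A call with a gripper value outside its range is refused whole. The fingers move at their own pace and stop on an object; "force" is the grip in N (left out, the last holds). Time passes only in rows, so rows that do not move let the fingers close. It gives the time, the measured TCP pose, the force and the opening at its end, in the units of the state.
- read_state(): the state, without advancing time (a new reading comes with each control period).
- viewer.read_camera(name): name is "scene" or "top" or "wrist"; returns (picture, depth): 400x640x3 uint8, blue, green, red; 400x640 float32, m along the optical axis (not along the pixel's ray), 0 where there is no reading.
- viewer.get_calibration(name): a dict with "camera_matrix" (3x3 intrinsics, pixels), "D" ([k1, k2, p1, p2, k3] as OpenCV has them; the pictures are not rectified), "R" (3x3) and "t" (3): a world point X has camera coordinates R X + t; the wrist camera has in their place "tool_from_camera" (4x4, takes a point from camera to tool coordinates, whose origin is the TCP and whose axes are the tool frame's). Camera axes: x right, y down, z forward; pixel columns grow to the right and rows downward; lengths in m; the calibration is good to about 2 mm. A picture is of the moment at which its call begins: read the wrist's pose just before it. get_calibration takes no time and is no camera call.
- robot.close_job(): hands the job in, once; it reports no verdict.
Trained networks look in the newest picture that a camera, given by its name, has taken for a name from the list of things; names that differ only in an ending like _2 or _b are one class to them, and where a whole thing is asked for, a point or a joint stands for the part that bears it (a point fixed in the world has none). Each returns a list of dicts, best first, with "conf" (0 to 1); they miss things now and then, are a little off and sometimes report something else, mostly with a low value. They report only what shows in the picture. A call takes as long as a camera call. They do not tell look-alikes from the thing itself.
- boxes_of(camera, thing): "position" ([x, y, z] in m, in world coordinates, good to about 4 mm: the middle of the surface that is visible of it).
- silhouettes(camera, thing): "pixels" (400x640 bool, what is visible of it).
- pinpoint(camera, thing): "position" ([x, y, z] in m, in world coordinates, good to about 4 mm: a listed point, or the origin of a listed thing).
The state is a dict: "time": time; "q": joint angles; "qd": joint speeds; "joint_torque": joint torques, N m; "eef_pos": TCP position; "tcp_rot": TCP orientation; "ft_force": force on the tool from outside, world axes, zero at the start; "moment": the same for the moment, N m; "grip_width": finger opening in m.
Only numpy, scipy, OpenCV 4.12 (cv2) and the standard library are available. Lean on these libraries where they do the work, as an engineer would, in place of code of your own. Each camera call takes 0.05 s, during which the arm holds its last target.

TASK

The button canister is held in the clamp with its mouth open. Set the aluminium stopper upright in the mouth, find the thread gently by feel, and screw it in clockwise until it stiffens against the rubber sealing ring, stopping with its wing in line with the two index fins on the clamp jaws, so that the canister fits its slot in the drawer. Never force it, let go of it at the end, and leave the other things on the desk as they are.

Things in the scene. Friction and masses are not known exactly. Their poses are not given: they have to be found in the camera images.
- stopper: The canister's aluminium screw stopper, standing upright on the desk, about 90 g. Origin: centre of its underside; z up its axis. A round neck 28 mm diameter from 0 to 20.4 mm height (foot tapered over the first 2 mm) with two thread lugs, a round flange 54 mm diameter from 20.4 to 26 mm, and a wing on top. Half a turn about z makes no difference.
- wing (a point): Middle of the stopper's upright wing (the grip), 39 mm above the stopper's origin: wing 44 mm long along the stopper's x, 10 mm thick along its y, from 26 to 52 mm height. The lugs lie under the wing's two ends.
- lug (a point): Middle of one of the stopper's two thread lugs, 18 mm from its axis along +x, 6.5 mm above its origin; its twin is on the -x side. Each reaches 20 mm from the axis, is 8 mm wide, 5 mm high, slanted 11 deg with the thread.
- clamp: Bench clamp fixed to the desk, holding the open aluminium canister upright (56 mm outside diameter, rim 70 mm above the desk). Origin: on the canister's axis, at the desk; z up; x runs through the two grey jaws on either side. Base plate 150 mm along x, 80 mm along y. The stopper's origin ends 51.7 to 54.4 mm above the desk with its wing on the index line; friction holds it there when let go.
- fin (a point): Top of one index fin, 46.5 mm from the canister's axis along the clamp's +x, 72 mm above the desk; its twin is on -x. Thin upright steel fins on the jaws, 5 mm thick, 33 to 60 mm from the axis. The line through both (the clamp's x axis) is the index line.
- mouth (a point): On the canister's axis, level with its rim and the top of its thread lip: a flat lip 4 mm thick, bore 31 mm, with two opposite slots 10.5 mm wide for the lugs. The slots lie 0.75 to 1.5 rad anticlockwise (from above) of the index line, different each time and not measured. Stopper's origin with lugs on the lip: about 67 mm above the desk; lugs through the slots, just under the lip: 57 mm.
- seal (a point): Centre of the top of the rubber sealing ring on the rim (43 to 56 mm diameter, 6 mm high). The flange meets it with the stopper's origin 55.6 mm above the desk; it then pushes back 2.5 N per mm, up to 5 mm. Under the lip the right-hand thread falls 3.5 mm per rad turned clockwise from the slots; each slot's anticlockwise side is a wall. Turning gets stiffer once the flange meets the ring.
- fob: Bystander: dark red fob housing 40 x 70 x 13 mm, origin under its centre.
- pick: Bystander: steel pick with black grip, 147 mm long along x, 12 mm thick, lying; origin under the front end of the grip.
- keyring: Bystander: pewter key ring lying flat, 32 mm outside diameter, 4 mm thick.
- carrier: Bystander: grey plastic transponder chip carrier 40 x 60 x 7 mm lying flat.
- spare_can: Bystander: closed screw-top aluminium canister, 55 mm diameter, 74 mm high.
- key: Bystander: car key with black head, 66 mm long, 9 mm thick, lying flat; origin under its head.
- button_tray: Bystander: grey plastic tray of fob buttons, 70 x 100 x 20 mm.
- driver: Bystander: small screwdriver with a black handle, 140 mm long along x, lying.
Not all that is in view belongs to the job. What is shaped like the stopper but yellow is not meant.

How it is judged:
On the way:
1. the stopper's lugs have passed through the slots of the lip while the wing is still well off the index line (z of stopper in the frame of clamp below 0.0585 m and horizontal distance between stopper and mouth below 0.004 m and angle between the x axis of stopper and the x axis of clamp, either way round above 0.5 rad), for 0.1 s.
At the end, for the whole second after the job is handed in: The stopper is screwed into the canister: on its axis within 4 mm, upright within 4 deg, its underside 48 to 55.1 mm above the desk (so the flange presses on the sealing ring), its wing in line with the clamp's index fins within 8 deg, at rest and let go (z of stopper in the frame of clamp between 0.048 and 0.0551 m and horizontal distance between stopper and mouth below 0.004 m and angle between stopper's own z axis and vertical below 0.07 rad and angle between the x axis of stopper and the x axis of clamp, either way round below 0.14 rad and linear speed of stopper below 0.01 m/s and contact force between the fingers and stopper below 0.1 N); the robot touches nothing.
It fails at once if the stopper is forced: more than 40 N between the stopper and the clamped canister (contact force between stopper and clamp above 40 N).
It fails at once if another thing on the desk is moved more than 20 mm (distance of any of fob, pick, keyring, carrier, spare_can, key, button_tray, driver from where it was at the start of the episode above 0.02 m).
It also fails if it takes over 51 s, if anything falls off the work surface, if the arm or the gripper's body presses on something with over 40 N, if the wrist force passes 120 N, or if a joint passes its speed limit or range.

## Working session

There is one attempt and no reset: what is moved stays moved. The work goes in short steps, Python scripts to look and compute and a tool call to move; the robot and the scene stay as the last step left them, time stands still between calls to the robot, and variables do not carry over. Pictures are saved under pics/ and viewed, and the job is handed in when it is done.

Besides the shell and the picture viewer there is one more tool, called after "Call:" as name([rows], argument=value, ...), one row to a line, values as JSON. carry_out: Moves the arm, as the interface text tells. Shifts and turns lie within -1 to 1; 1 stands for 0.6 m of shift or 360 degrees of turn. Its arguments: {"type":"object","properties":{"targets":{"type":"array"},"force":{"type":"number"}},"required":["targets"]}

```bash
ls; mkdir -p pics; python3 - <<'E'
from workcell import *
import cv2
s=read_state();print(s)
for c in ["scene","top","wrist"]:
    p,d=viewer.read_camera(c);cv2.imwrite(f"pics/{c}0.png",p)
    k=viewer.get_calibration(c);print(c,k)
    for t in ["stopper","clamp"]:
        print(c,t,[(b['position'],b['conf']) for b in boxes_of(c,t)][:4])
E
```

```text
pics
{'time': 0.0, 'q': array([-1.31350342,  0.41797749, -0.01032263,  1.61420438,  0.00469428,
        1.11065578, -0.05300119]), 'qd': array([ 0.00056442, -0.00028788,  0.00082244,  0.00031863, -0.00183461,
        0.00057102,  0.00049981]), 'joint_torque': array([-1.70130610e-03, -8.64464879e+01,  6.77694753e-01, -4.34887683e+01,
        1.91746722e-02,  7.69344682e-03,  2.64014722e-05]), 'eef_pos': array([0.18387351, 0.59697283, 0.23064527]), 'tcp_rot': array([ 0.10480871,  0.69926824, -0.1056689 ,  0.69919464]), 'ft_force': array([ 0.24005785, -0.1281511 ,  0.29245659]), 'moment': array([ 0.02804865,  0.01164706, -0.0050417 ]), 'grip_width': 0.08578641308914038}
scene {'camera_matrix': array([[441.52178136,   0.        , 313.96983017],
       [  0.        , 441.52178136, 199.37267543],
       [  0.        ,   0.        ,   1.        ]]), 'D': array([-0.1130528,  0.       ,  0.       ,  0.       ,  0.       ]), 'R': array([[ 0.24994642,  0.96814616,  0.01482548],
       [ 0.62253544, -0.1489551 , -0.76828511],
       [-0.74160395,  0.2012595 , -0.63993609]]), 't': array([-0.15843
[... 905 characters left out ...]
.0202], 0.58), ([0.5618, -0.149, 0.0261], 0.44)]
wrist {'camera_matrix': array([[285.22890544,   0.        , 319.50730276],
       [  0.        , 285.22890544, 203.00918456],
       [  0.        ,   0.        ,   1.        ]]), 'D': array([-0.05110118,  0.        ,  0.        ,  0.        ,  0.        ]), 'tool_from_camera': array([[-4.37378213e-04, -2.89172284e-01,  9.57276971e-01,
        -1.41818772e-01],
       [ 9.99997733e-01,  1.86835793e-03,  1.02128703e-03,
         7.73729797e-04],
       [-2.08386392e-03,  9.57275248e-01,  2.89170811e-01,
        -7.46361026e-02],
       [ 0.00000000e+00,  0.00000000e+00,  0.00000000e+00,
         1.00000000e+00]])}
wrist stopper []
wrist clamp []
```

View pics/top0.png

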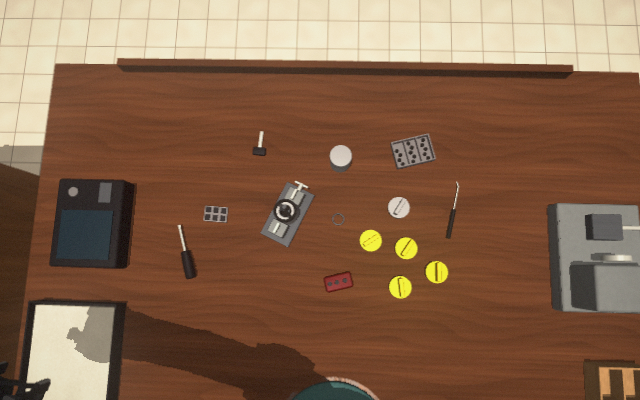

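View pics/scene0.png

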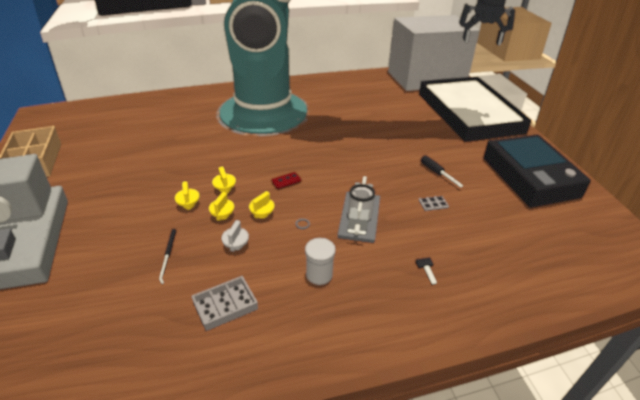

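```bash
cat > h.py <<'E'
from workcell import *
import numpy as np, cv2
from scipy.spatial.transform import Rotation as R
def pose():
    s=read_state(); return np.array(s['eef_pos']),R.from_quat(s['tcp_rot']),s
def down(yaw): # jaw (tool y) horizontal direction at yaw, tool x down
    x=np.array([0,0,-1.]); y=np.array([np.cos(yaw),np.sin(yaw),0]); z=np.cross(x,y)
    return R.from_matrix(np.stack([x,y,z],1))
def plan(p,yaw):
    p0,r0,s=pose()
    if yaw is None: rt=r0
    else: rt=down(yaw)
    v=r0.inv().apply(np.array(p)-p0); w=(r0.inv()*rt).as_rotvec()
    y=r0.as_matrix()[:,1]
    print("t",s['time'],"pos",p0.round(4),"yaw",round(np.arctan2(y[1],y[0]),4),"tilt",(r0.as_matrix()[:,0]).round(4),"q",s['q'].round(3))
    print("shift mm(tool)",(v*1000).round(1)," units",(v/.6).round(4)," rot deg",np.degrees(w).round(2)," units",(w/2/np.pi).round(4))
def ray(cam,uv,state=None):
    k=viewer.get_calibration(cam)
    n=cv2.undistortPoints(np.array(uv,float).reshape(-1,1,2),k['camera_matrix'],k['D']).reshape(-1,2)
    d=np.c_[n,np.ones(len(n))]
    if cam=='wrist':
        p,r,_=state; T=k['tool_from_camera']; M=r.as_matrix()
        return p+M@T[:3,3], (M@T[:3,:3]@d.T).T
    return -k['R'].T@k['t'], (k['R'].T@d.T).T
def atz(cam,uv,z,state=None):
    o,d=ray(cam,uv,state); z=np.broadcast_to(z,(len(d),)); return o+d*((z-o[2])/d[:,2])[:,None]
E
python3 - <<'E'
from h import *
p,r,s=pose(); print(r.as_matrix().round(3))
for c in ["top","scene"]:
    for t in ["fin","mouth","seal","wing","clamp"]:
        print(c,t,[(b['position'],b['conf']) for b in pinpoint(c,t)][:7])
print(atz("top",[[399,208],[285,211]],[.03,.07]),atz("scene",[[235,240],[362,192]],[.03,.07]))
plan([.535,.13,.24],-np.pi/2)
plan([.535,.13,.24],np.pi/2)
E
```

```text
[[-0.     0.294  0.956]
 [-0.     0.956 -0.294]
 [-1.    -0.     0.   ]]
top fin [([0.5823, 0.1094, 0.067], 0.92)]
top mouth [([0.5396, 0.1316, 0.066], 0.88)]
top seal [([0.5386, 0.1263, 0.0774], 0.92)]
top wing [([0.4759, -0.0827, 0.0383], 0.8), ([0.4008, -0.2405, 0.0407], 0.76), ([0.3659, -0.1539, 0.0399], 0.72), ([0.4589, -0.1715, 0.0378], 0.71), ([0.5649, -0.1536, 0.0381], 0.56)]
top clamp [([0.5408, 0.134, -0.0009], 0.77)]
scene fin [([0.5819, 0.1118, 0.0743], 0.86), ([0.7113, -0.1876, -0.0019], 0.67)]
scene mouth [([0.5376, 0.1293, 0.0672], 0.78)]
scene seal [([0.5396, 0.1269, 0.0741], 0.6)]
scene wing [([0.473, -0.0772, 0.0353], 0.92), ([0.3697, -0.1492, 0.0377], 0.76), ([0.4008, -0.2443, 0.0393], 0.71), ([0.4608, -0.171, 0.037], 0.65), ([0.5624, -0.1486, 0.0365], 0.58)]
scene clamp [([0.5416, 0.1285, 0.0002], 0.69)]
[[ 0.5576856  -0.15201812  0.03      ]
 [ 0.53772275  0.12838119  0.07      ]] [[ 0.57730448 -0.15140816  0.03      ]
 [ 0.53627251  0.13143989  0.07      ]]
t 0.95 pos [0.1839 0.5973 0.2313] yaw 1.2721 tilt [ 0. -0. -1.] q [-1.314  0.417 -0.01   1.614  0.005  1.111 -0.053]
shift mm(tool) [  -8.7 -343.3  473. ]  units [-0.0145 -0.5722  0.7884]  rot deg [162.88   0.    -0.  ]  units [ 0.4525  0.     -0.    ]
t 0.95 pos [0.1839 0.5973 0.2313] yaw 1.2721 tilt [ 0. -0. -1.] q [-1.314  0.417 -0.01   1.614  0.005  1.111 -0.053]
shift mm(tool) [  -8.7 -343.3  473. ]  units [-0.0145 -0.5722  0.7884]  rot deg [-17.12   0.     0.  ]  units [-0.0475  0.      0.    ]
```

Call:
carry_out([
  {"ty": -0.049,"tz": 0.0675,"grip": -1},
  {"ty": -0.049,"tz": 0.0675,"grip": -1},
  {"ty": -0.049,"tz": 0.0675,"grip": -1},
  {"ty": -0.049,"tz": 0.0675,"grip": -1},
  {"ty": -0.049,"tz": 0.0675,"grip": -1},
])

```text
$.targets[0]: bad value
```

Call:
carry_out([
  {"ty": -0.049,"tz": 0.0675,"grip": -1},
  {"ty": -0.049,"tz": 0.0675,"grip": -1},
  {"ty": -0.049,"tz": 0.0675,"grip": -1},
  {"ty": -0.049,"tz": 0.0675,"grip": -1},
  {"ty": -0.049,"tz": 0.0675,"grip": -1},
])

```text
$.targets[0]: bad value
```

```bash
python3 - <<'E'
from h import *
plan([.54,.13,.23],None)
E
```

```text
t 0.95 pos [0.1839 0.5973 0.2313] yaw 1.2721 tilt [ 0. -0. -1.] q [-1.314  0.417 -0.01   1.614  0.005  1.111 -0.053]
shift mm(tool) [   1.3 -341.8  477.8]  units [ 0.0022 -0.5697  0.7964]  rot deg [0. 0. 0.]  units [0. 0. 0.]
```

All keys are required, it seems.

Call:
carry_out([
  {"ax": 0,"ay": 0,"az": 0,"tx": 0,"ty": -0.049,"tz": 0.067,"grip": -1},
  {"ax": 0,"ay": 0,"az": 0,"tx": 0,"ty": -0.049,"tz": 0.067,"grip": -1},
  {"ax": 0,"ay": 0,"az": 0,"tx": 0,"ty": -0.049,"tz": 0.067,"grip": -1},
  {"ax": 0,"ay": 0,"az": 0,"tx": 0,"ty": -0.049,"tz": 0.067,"grip": -1},
  {"ax": 0,"ay": 0,"az": 0,"tx": 0,"ty": -0.049,"tz": 0.067,"grip": -1},
], force=40)

```text
time: 1.45
eef_pos: [0.3305, 0.3988, 0.2302]
tcp_rot: [0.102, 0.7, -0.101, 0.699]
ft_force: [0.6, 1.2, -0.0]
grip_width: 0.0856
```

Call:
carry_out([
  {"ax": 0,"ay": 0,"az": 0,"tx": 0,"ty": -0.049,"tz": 0.067,"grip": -1},
  {"ax": 0,"ay": 0,"az": 0,"tx": 0,"ty": -0.049,"tz": 0.067,"grip": -1},
  {"ax": 0,"ay": 0,"az": 0,"tx": 0,"ty": -0.049,"tz": 0.067,"grip": -1},
  {"ax": 0,"ay": 0,"az": 0,"tx": 0,"ty": -0.049,"tz": 0.067,"grip": -1},
  {"ax": 0,"ay": 0,"az": 0,"tx": 0,"ty": -0.049,"tz": 0.067,"grip": -1},
])

```text
time: 1.95
eef_pos: [0.481, 0.199, 0.2311]
tcp_rot: [0.103, 0.7, -0.1, 0.7]
ft_force: [-0.0, 1.1, -0.8]
grip_width: 0.0854
```

```bash
python3 - <<'E'
from h import *
plan([.54,.13,.23],None)
E
```

```text
t 1.95 pos [0.481  0.199  0.2311] yaw 1.2834 tilt [ 7.0e-04  4.7e-03 -1.0e+00] q [-0.664  0.232  0.249  1.881 -0.071  1.034  0.899]
shift mm(tool) [  0.8 -49.5  76.2]  units [ 0.0013 -0.0825  0.127 ]  rot deg [0. 0. 0.]  units [0. 0. 0.]
```

Call:
carry_out([
  {"ax": 0,"ay": 0,"az": 0,"tx": 0,"ty": -0.04,"tz": 0.064,"grip": -1},
  {"ax": 0,"ay": 0,"az": 0,"tx": 0,"ty": -0.04,"tz": 0.063,"grip": -1},
  {"ax": 0,"ay": 0,"az": 0,"tx": 0,"ty": 0,"tz": 0,"grip": -1},
])

```text
time: 2.25
eef_pos: [0.5453, 0.1219, 0.2316]
tcp_rot: [0.105, 0.698, -0.102, 0.7]
ft_force: [-1.3, 1.1, -0.3]
grip_width: 0.0857
```

```bash
python3 - <<'E'
from h import *
import pickle
st=pose()
p,d=viewer.read_camera("wrist");cv2.imwrite("pics/w1.png",p)
pickle.dump((p,d,st[0],st[1].as_quat()),open("w1.pkl","wb"))
for t in ["fin","mouth","seal","clamp"]:
    print(t,[(b['position'],b['conf']) for b in pinpoint("wrist",t)][:7])
u=cv2.resize(p[100:300,160:480],(800,500),interpolation=cv2.INTER_CUBIC);cv2.imwrite("pics/w1z.png",u)
plan([.54,.13,.23],None)
E
```

```text
fin [([0.58, 0.1097, 0.0771], 0.83)]
mouth [([0.5385, 0.128, 0.0661], 0.74)]
seal [([0.5446, 0.1281, 0.0741], 0.68)]
clamp [([0.5419, 0.1285, -0.0002], 0.78)]
t 2.5 pos [0.5418 0.1288 0.2315] yaw 1.2848 tilt [ 0.0016  0.0057 -1.    ] q [-0.531  0.301  0.298  1.797 -0.106  1.056  1.092]
shift mm(tool) [ 1.5  0.7 -2.1]  units [ 0.0025  0.0011 -0.0035]  rot deg [0. 0. 0.]  units [0. 0. 0.]
```

View pics/w1.png

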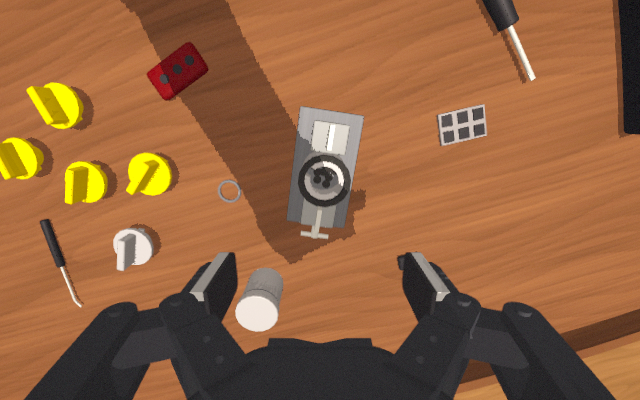

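View pics/w1z.png

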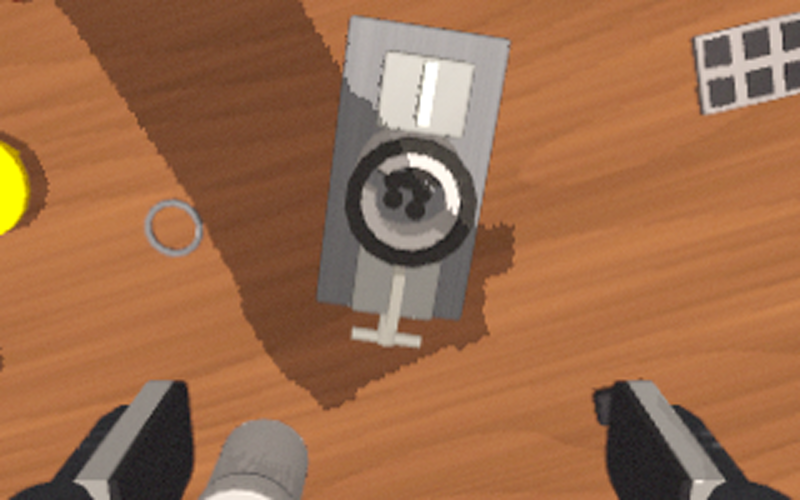

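```bash
python3 - <<'E'
from h import *
import pickle
p,d,a,b=pickle.load(open("w1.pkl","rb"))
u=cv2.resize(p[145:215,285:365],(800,700)[::1],interpolation=cv2.INTER_CUBIC)
u=cv2.resize(u,(680,595));u=np.clip((u/255.)**.5*255,0,255).astype('uint8');cv2.imwrite("pics/w1zz.png",u)
u=cv2.resize(p[95:250,275:375],(516,800))[:,:];u=cv2.resize(p[95:245,275:375],(400,600),interpolation=cv2.INTER_CUBIC);cv2.imwrite("pics/w1f.png",u)
E
```

```text
(no output)
```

View pics/w1zz.png

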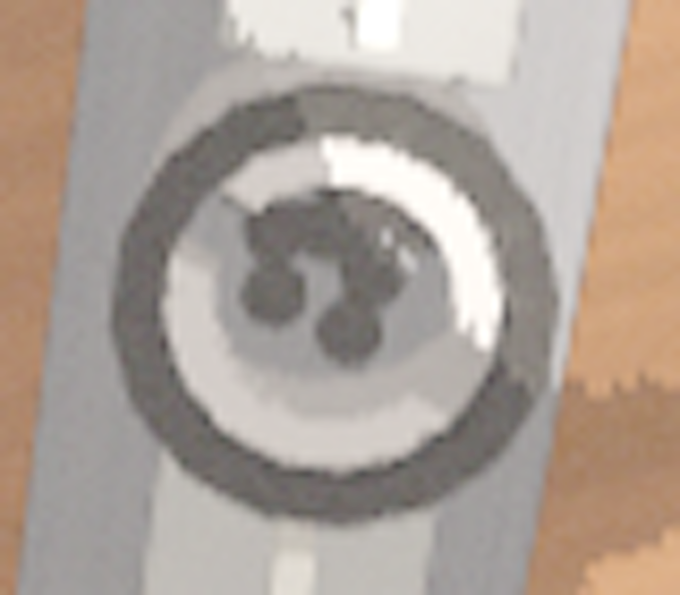

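View pics/w1f.png

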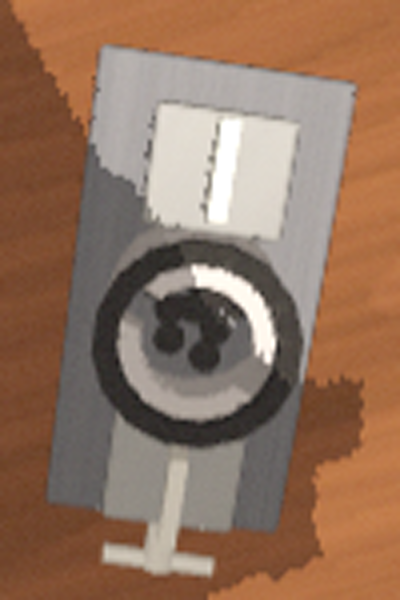

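```bash
python3 - <<'E'
from h import *
import pickle
p,d,a,b=pickle.load(open("w1.pkl","rb"));st=(a,R.from_quat(b),None)
zz=lambda q:np.array([285,145])+(np.array(q)+.5)/8.5-.5
f=lambda q:np.array([275,95])+(np.array(q)+.5)/4-.5
S=atz("wrist",zz([[225,190],[185,260],[490,350],[445,415]]),.07,st)
s1=S[:2].mean(0);s2=S[2:].mean(0);print("slots",s1,s2,"mid",(s1+s2)/2,"ang",np.degrees(np.arctan2(*(s1-s2)[1::-1])))
F=atz("wrist",f([[231,118],[217,222],[178,465],[168,530]]),.072,st);print(F.round(4))
# seal inner outer ellipse
c=F[:,:2]-F[:,:2].mean(0);v=np.linalg.svd(c)[2][0];print("index",np.degrees(np.arctan2(v[1],v[0])), F[:,:2].mean(0), c@np.array([-v[1],v[0]]))
E1=atz("wrist",zz([[110,310],[557,310],[335,85],[335,522]]),.076,st);print("seal centre",E1[:,:2].mean(0),np.linalg.norm(E1[0]-E1[1]),np.linalg.norm(E1[2]-E1[3]))
# base plate corners
B=atz("wrist",f([[103,45],[355,85],[278,532],[47,500]]),.0,st);print(B.round(4),np.degrees([np.arctan2(*(B[3]-B[0])[1::-1]),np.arctan2(*(B[2]-B[1])[1::-1])]),B.mean(0))
W=atz("wrist",[[140,237],[123,262],[125,230],[132,245]],[.052,.052,.052,.03],st);print(W)
p0,r0,s=pose();plan([.557,-.15,.2],np.radians(60))
E
```

```text
slots [0.5246711  0.11776352 0.07      ] [0.55407055 0.14402724 0.07      ] mid [0.53937083 0.13089538 0.07      ] ang -138.22429156510904
[[0.485  0.1556 0.072 ]
 [0.5093 0.1448 0.072 ]
 [0.5705 0.1157 0.072 ]
 [0.5883 0.1074 0.072 ]]
index -25.145322764686963 [0.53825642 0.13086514] [-2.28619298e-04  3.09319805e-04 -4.93718293e-05 -3.13286773e-05]
seal centre [0.53855941 0.13059905] 0.0560218879944088 0.05591863494784153
[[0.4549 0.1264 0.    ]
 [0.4891 0.1987 0.    ]
 [0.6276 0.1354 0.    ]
 [0.5927 0.0616 0.    ]] [-25.19043851 -24.54868182] [5.41102597e-01 1.30508422e-01 1.38777878e-17]
[[ 0.54528706 -0.1097966   0.052     ]
 [ 0.57041997 -0.14859531  0.052     ]
 [ 0.53129955 -0.12400044  0.052     ]
 [ 0.55757749 -0.14354882  0.03      ]]
t 2.5 pos [0.5418 0.1288 0.2315] yaw 1.2848 tilt [ 0.0016  0.0057 -1.    ] q [-0.531  0.301  0.298  1.797 -0.106  1.056  1.092]
shift mm(tool) [  29.9 -263.3   93.2]  units [ 0.0499 -0.4389  0.1553]  rot deg [13.62 -0.04 -0.34]  units [ 0.0378 -0.0001 -0.0009]
```

Call:
carry_out([
  {"ax": 0.0,"ay": 0,"az": 0,"tx": 0,"ty": -0.077,"tz": 0.027,"grip": -1},
  {"ax": 0,"ay": 0,"az": 0,"tx": 0,"ty": -0.077,"tz": 0.027,"grip": -1},
  {"ax": 0,"ay": 0,"az": 0,"tx": 0,"ty": -0.077,"tz": 0.027,"grip": -1},
  {"ax": 0,"ay": 0,"az": 0,"tx": 0.02,"ty": -0.077,"tz": 0.027,"grip": -1},
  {"ax": 0,"ay": 0,"az": 0,"tx": 0.02,"ty": -0.077,"tz": 0.027,"grip": -1},
])

```text
time: 3.0
eef_pos: [0.5565, -0.1078, 0.2071]
tcp_rot: [0.096, 0.7, -0.088, 0.703]
ft_force: [1.1, 1.7, 0.6]
grip_width: 0.0855
```

Call:
carry_out([
  {"ax": 0.019,"ay": 0,"az": 0,"tx": 0,"ty": -0.05,"tz": 0.02,"grip": -1},
  {"ax": 0.019,"ay": 0,"az": 0,"tx": 0,"ty": 0,"tz": 0,"grip": -1},
  {"ax": 0,"ay": 0,"az": 0,"tx": 0,"ty": 0,"tz": 0,"grip": -1},
])

```text
time: 3.3
eef_pos: [0.5588, -0.1451, 0.2057]
tcp_rot: [0.182, 0.684, -0.175, 0.685]
ft_force: [0.5, 0.9, -0.1]
grip_width: 0.0854
```

```bash
python3 - <<'E'
from h import *
import pickle
st=pose()
p,d=viewer.read_camera("wrist");cv2.imwrite("pics/w2.png",p)
pickle.dump((p,d,st[0],st[1].as_quat()),open("w2.pkl","wb"))
for t in ["wing","stopper"]:
    print(t,[(b['position'],b['conf']) for b in pinpoint("wrist",t)][:7])
plan([.557,-.15,.2],np.radians(60))
E
```

```text
wing [([0.4053, -0.2453, 0.0349], 0.74), ([0.3618, -0.1521, 0.038], 0.73), ([0.458, -0.1668, 0.039], 0.65), ([0.4762, -0.0832, 0.0439], 0.61), ([0.5607, -0.1479, 0.0386], 0.56)]
stopper [([0.3679, -0.1545, -0.0012], 0.84), ([0.4747, -0.079, 0.0034], 0.76), ([0.4597, -0.167, -0.0001], 0.75), ([0.5581, -0.1545, 0.0013], 0.64), ([0.4025, -0.2467, 0.0012], 0.6)]
t 3.45 pos [ 0.5591 -0.1443  0.206 ] yaw 1.0668 tilt [ 0.0047  0.0098 -0.9999] q [-0.155  0.383  0.456  1.776 -0.206  1.026  1.446]
shift mm(tool) [ 6.  -6.1  0.9]  units [ 0.01   -0.0102  0.0015]  rot deg [ 1.12 -0.04 -0.62]  units [ 0.0031 -0.0001 -0.0017]
```

View pics/w2.png

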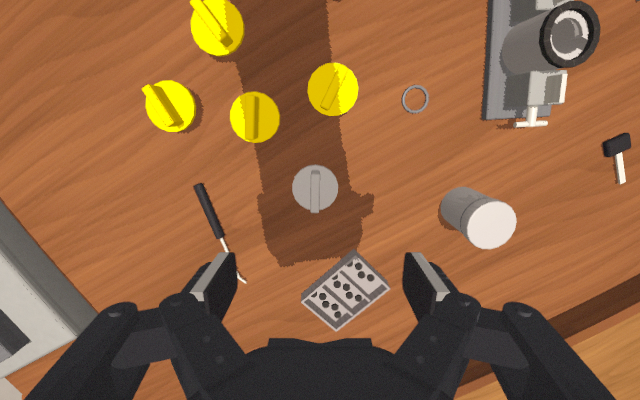

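```bash
python3 - <<'E'
from h import *
import pickle
p,d,a,b=pickle.load(open("w2.pkl","rb"))
u=cv2.resize(p[158:218,280:350],(700,600),interpolation=cv2.INTER_CUBIC);u=np.clip((u/255.)**.6*255,0,255).astype('uint8');cv2.imwrite("pics/w2z.png",u)
E
```

```text
(no output)
```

View pics/w2z.png

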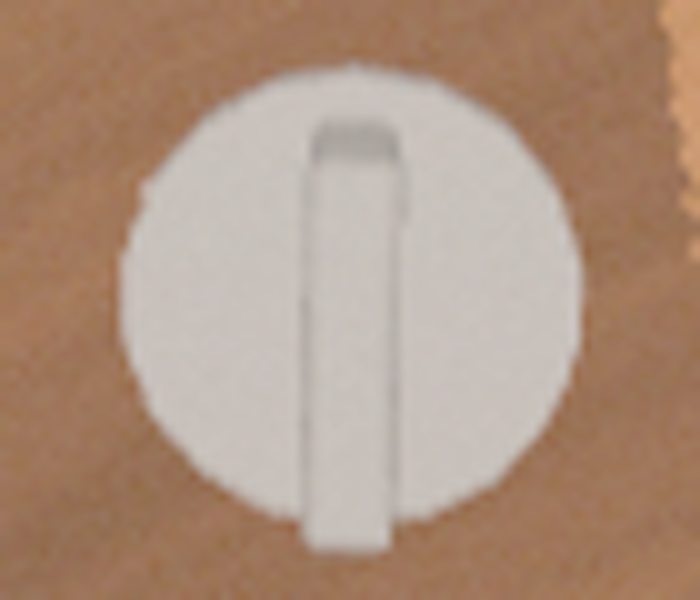

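```bash
python3 - <<'E'
from h import *
import pickle
p,d,a,b=pickle.load(open("w2.pkl","rb"));st=(a,R.from_quat(b),None)
g=lambda q:np.array([280,158])+(np.array(q)+.5)/10-.5
W=atz("wrist",g([[354,162],[347,552]]),.052,st)
v=W[1]-W[0];wa=np.degrees(np.arctan2(v[1],v[0]));print("wing",W,np.linalg.norm(v),W.mean(0),wa)
F=atz("wrist",g([[118,293],[584,293],[352,66]]),.026,st);print((F[0]+F[1])/2,np.linalg.norm(F[0]-F[1]))
for dy in(-90,90):plan([*W.mean(0)[:2],.06],np.radians((wa+dy)))
E
```

```text
wing [[ 0.54211668 -0.1385231   0.052     ]
 [ 0.57937266 -0.16042647  0.052     ]] 0.04321765259895128 [ 0.56074467 -0.14947479  0.052     ] -30.451928784685993
[ 0.55963162 -0.14892564  0.026     ] 0.05396210817299244
t 3.45 pos [ 0.5591 -0.1443  0.206 ] yaw 1.0668 tilt [ 0.0047  0.0098 -0.9999] q [-0.155  0.383  0.456  1.776 -0.206  1.026  1.446]
shift mm(tool) [146.   -5.4   4. ]  units [ 0.2433 -0.0089  0.0067]  rot deg [-1.7842e+02  9.7000e-01 -6.0000e-02]  units [-4.956e-01  2.700e-03 -2.000e-04]
t 3.45 pos [ 0.5591 -0.1443  0.206 ] yaw 1.0668 tilt [ 0.0047  0.0098 -0.9999] q [-0.155  0.383  0.456  1.776 -0.206  1.026  1.446]
shift mm(tool) [146.   -5.4   4. ]  units [ 0.2433 -0.0089  0.0067]  rot deg [ 1.57 -0.04 -0.62]  units [ 0.0044 -0.0001 -0.0017]
```

Call:
carry_out([
  {"ax": 0.0044,"ay": 0,"az": -0.0017,"tx": 0.075,"ty": -0.009,"tz": 0.007,"grip": -0.6},
  {"ax": 0,"ay": 0,"az": 0,"tx": 0.075,"ty": 0,"tz": 0,"grip": -0.4},
  {"ax": 0,"ay": 0,"az": 0,"tx": 0.07,"ty": 0,"tz": 0,"grip": -0.4},
  {"ax": 0,"ay": 0,"az": 0,"tx": 0,"ty": 0,"tz": 0,"grip": -0.4},
])

```text
time: 3.85
eef_pos: [0.5634, -0.1449, 0.0727]
tcp_rot: [0.181, 0.682, -0.178, 0.686]
ft_force: [-0.6, 0.3, 0.7]
grip_width: 0.0599
```

```bash
python3 - <<'E'
from h import *
plan([.5603,-.1493,.029],np.radians(59.55))
print(read_state()['ft_force'],read_state()['grip_width'])
p,d=viewer.read_camera("wrist");cv2.imwrite("pics/w3.png",p)
E
```

```text
t 3.85 pos [ 0.5634 -0.1449  0.0727] yaw 1.0576 tilt [ 0.0055  0.0024 -1.    ] q [-0.102  0.566  0.392  1.857 -0.304  0.772  1.512]
shift mm(tool) [43.6 -5.5 -0.7]  units [ 0.0727 -0.0092 -0.0011]  rot deg [ 1.04  0.21 -0.27]  units [ 0.0029  0.0006 -0.0008]
[-0.58494853  0.27077691  0.73623887] 0.059945725812280505
```

View pics/w3.png

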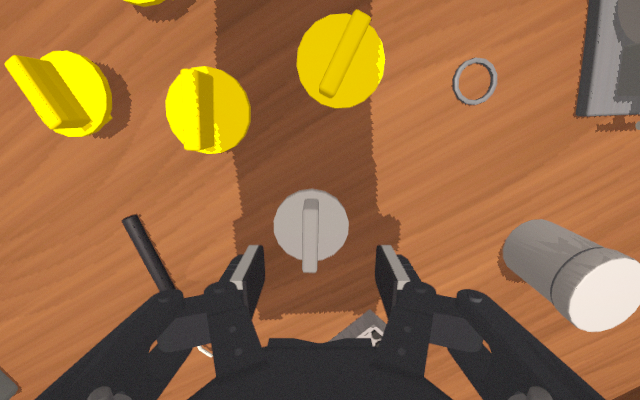

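Call:
carry_out([
  {"ax": 0.003,"ay": 0.0006,"az": -0.0008,"tx": 0.035,"ty": -0.009,"tz": -0.001,"grip": -0.4},
  {"ax": 0,"ay": 0,"az": 0,"tx": 0.03,"ty": 0,"tz": 0,"grip": -0.4},
  {"ax": 0,"ay": 0,"az": 0,"tx": 0,"ty": 0,"tz": 0,"grip": -0.4},
])

```text
time: 4.2
eef_pos: [0.566, -0.1487, 0.0418]
tcp_rot: [0.185, 0.679, -0.183, 0.686]
ft_force: [-0.2, -0.3, 0.6]
grip_width: 0.0601
```

```bash
python3 - <<'E'
from h import *
plan([.5603,-.1493,.029],np.radians(59.55))
print(read_state()['ft_force'],read_state()['grip_width'])
E
```

```text
t 4.2 pos [ 0.566  -0.1487  0.0418] yaw 1.0444 tilt [ 1.070e-02 -7.000e-04 -9.999e-01] q [-0.082  0.616  0.374  1.863 -0.331  0.713  1.525]
shift mm(tool) [12.7 -3.4 -4.7]  units [ 0.0212 -0.0057 -0.0079]  rot deg [ 0.29  0.55 -0.27]  units [ 0.0008  0.0015 -0.0008]
[-0.24589859 -0.32664995  0.55938538] 0.06007423674719212
```

Call:
carry_out([
  {"ax": 0.0008,"ay": 0.0015,"az": -0.0008,"tx": 0.01,"ty": -0.006,"tz": -0.008,"grip": -0.4},
  {"ax": 0,"ay": 0,"az": 0,"tx": 0.01,"ty": 0,"tz": 0,"grip": -0.4},
  {"ax": 0,"ay": 0,"az": 0,"tx": 0,"ty": 0,"tz": 0,"grip": -0.4},
])

```text
time: 4.5
eef_pos: [0.5617, -0.1492, 0.0324]
tcp_rot: [0.185, 0.681, -0.185, 0.684]
ft_force: [-0.7, -0.0, 0.1]
grip_width: 0.0597
```

```bash
python3 - <<'E'
from h import *
plan([.5603,-.1493,.029],np.radians(59.55))
print(read_state()['ft_force'],read_state()['grip_width'])
E
```

```text
t 4.5 pos [ 0.5617 -0.1492  0.0324] yaw 1.0412 tilt [ 3.6e-03 -3.0e-04 -1.0e+00] q [-0.077  0.629  0.37   1.87  -0.337  0.701  1.528]
shift mm(tool) [ 3.4 -0.8 -1.2]  units [ 0.0057 -0.0014 -0.002 ]  rot deg [ 0.11  0.19 -0.09]  units [ 0.0003  0.0005 -0.0002]
[-0.74762472 -0.02233297  0.14629807] 0.059732626797839805
```

Call:
carry_out([
  {"ax": 0.0,"ay": 0.0005,"az": -0.0002,"tx": 0.0055,"ty": -0.001,"tz": -0.002,"grip": -0.4},
  {"ax": 0,"ay": 0,"az": 0,"tx": 0,"ty": 0,"tz": 0,"grip": 0.3},
  {"ax": 0,"ay": 0,"az": 0,"tx": 0,"ty": 0,"tz": 0,"grip": 1},
  {"ax": 0,"ay": 0,"az": 0,"tx": 0,"ty": 0,"tz": 0,"grip": 1},
  {"ax": 0,"ay": 0,"az": 0,"tx": 0,"ty": 0,"tz": 0,"grip": 1},
], force=40)

```text
time: 5.0
eef_pos: [0.5609, -0.1492, 0.0299]
tcp_rot: [0.185, 0.682, -0.185, 0.683]
ft_force: [0.4, -0.1, -0.7]
grip_width: 0.0093
```

Call:
carry_out([
  {"ax": 0,"ay": 0,"az": 0,"tx": 0,"ty": 0,"tz": 0,"grip": 1},
  {"ax": 0,"ay": 0,"az": 0,"tx": 0,"ty": 0,"tz": 0,"grip": 1},
])

```text
time: 5.2
eef_pos: [0.5609, -0.1492, 0.0299]
tcp_rot: [0.185, 0.682, -0.185, 0.683]
ft_force: [0.7, -0.3, -1.5]
grip_width: 0.0091
```

```bash
python3 - <<'E'
from h import *
plan([.5603,-.1493,.2],np.radians(59.55))
print(read_state()['ft_force'],read_state()['grip_width'])
p,d=viewer.read_camera("wrist");cv2.imwrite("pics/w4.png",p)
E
```

```text
t 5.2 pos [ 0.5609 -0.1492  0.0299] yaw 1.0416 tilt [ 1.4e-03  1.0e-04 -1.0e+00] q [-0.076  0.632  0.368  1.871 -0.338  0.698  1.53 ]
shift mm(tool) [-170.1   -0.3   -0.3]  units [-0.2834 -0.0005 -0.0005]  rot deg [ 0.13  0.06 -0.05]  units [ 0.0004  0.0002 -0.0001]
[ 0.72443537 -0.30240695 -1.50275903] 0.00909638352878605
```

View pics/w4.png

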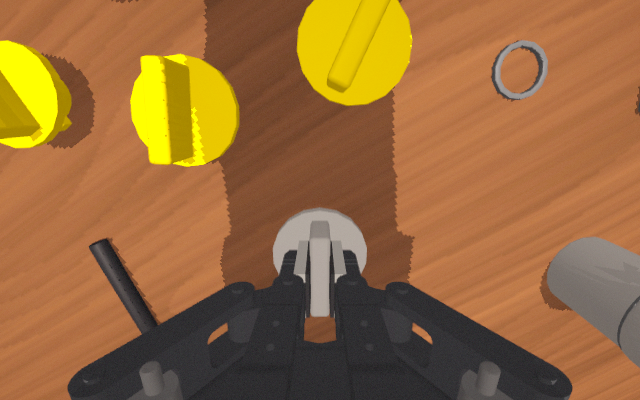

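Call:
carry_out([
  {"ax": 0,"ay": 0,"az": 0,"tx": -0.03,"ty": 0,"tz": 0,"grip": 1},
  {"ax": 0,"ay": 0,"az": 0,"tx": -0.06,"ty": 0,"tz": 0,"grip": 1},
  {"ax": 0,"ay": 0,"az": 0,"tx": -0.07,"ty": 0,"tz": 0,"grip": 1},
  {"ax": 0,"ay": 0,"az": 0,"tx": -0.05,"ty": 0,"tz": 0,"grip": 1},
  {"ax": 0,"ay": 0,"az": 0,"tx": -0.02,"ty": 0,"tz": 0,"grip": 1},
])

```text
time: 5.75
eef_pos: [0.559, -0.1491, 0.1703]
tcp_rot: [0.185, 0.684, -0.185, 0.681]
ft_force: [0.8, -0.3, -0.5]
grip_width: 0.0091
```

```bash
python3 - <<'E'
from h import *
plan([.5388,.1307,.15],None)
plan([.5388,.1307,.15],np.radians(131.8))
print(read_state()['ft_force'],read_state()['grip_width'])
E
```

```text
t 5.75 pos [ 0.559  -0.1491  0.1703] yaw 1.041 tilt [-4.1e-03  6.0e-04 -1.0e+00] q [-0.151  0.434  0.459  1.8   -0.228  0.965  1.444]
shift mm(tool) [  20.6  231.2 -158.8]  units [ 0.0343  0.3854 -0.2646]  rot deg [0. 0. 0.]  units [0. 0. 0.]
t 5.75 pos [ 0.559  -0.1491  0.1703] yaw 1.041 tilt [-4.1e-03  6.0e-04 -1.0e+00] q [-0.151  0.434  0.459  1.8   -0.228  0.965  1.444]
shift mm(tool) [  20.6  231.2 -158.8]  units [ 0.0343  0.3854 -0.2646]  rot deg [-7.216e+01 -2.500e-01 -6.000e-02]  units [-2.004e-01 -7.000e-04 -2.000e-04]
[ 0.76055641 -0.3382344  -0.48268717] 0.009122558906405603
```

Call:
carry_out([
  {"ax": 0,"ay": 0,"az": 0,"tx": 0,"ty": 0.066,"tz": -0.045,"grip": 1},
  {"ax": 0,"ay": 0,"az": 0,"tx": 0,"ty": 0.066,"tz": -0.045,"grip": 1},
  {"ax": 0,"ay": 0,"az": 0,"tx": 0,"ty": 0.066,"tz": -0.045,"grip": 1},
  {"ax": 0,"ay": 0,"az": 0,"tx": 0,"ty": 0.066,"tz": -0.045,"grip": 1},
  {"ax": 0,"ay": 0,"az": 0,"tx": 0,"ty": 0.066,"tz": -0.045,"grip": 1},
])

```text
time: 6.25
eef_pos: [0.5431, 0.0901, 0.1708]
tcp_rot: [0.189, 0.681, -0.19, 0.681]
ft_force: [1.7, 0.5, -0.9]
grip_width: 0.009
```

Call:
carry_out([
  {"ax": -0.0238,"ay": 0,"az": 0,"tx": 0,"ty": 0.025,"tz": -0.015,"grip": 1},
  {"ax": -0.0238,"ay": 0,"az": 0,"tx": 0,"ty": 0,"tz": 0,"grip": 1},
  {"ax": -0.0238,"ay": 0,"az": 0,"tx": 0,"ty": 0,"tz": 0,"grip": 1},
  {"ax": -0.0238,"ay": 0,"az": 0,"tx": 0,"ty": 0,"tz": 0,"grip": 1},
  {"ax": -0.0238,"ay": 0,"az": 0,"tx": 0,"ty": 0,"tz": 0,"grip": 1},
])

```text
time: 6.75
eef_pos: [0.5397, 0.1186, 0.1669]
tcp_rot: [-0.076, 0.705, 0.075, 0.701]
ft_force: [0.9, -1.1, -0.8]
grip_width: 0.0089
```

```bash
python3 - <<'E'
from h import *
plan([.5388,.1307,.15],np.radians(131.8))
print(read_state()['ft_force'],read_state()['grip_width'])
E
```

```text
t 6.75 pos [0.5397 0.1186 0.1669] yaw 1.7848 tilt [-0.0059 -0.0011 -1.    ] q [-0.461  0.37   0.234  1.86  -0.105  0.929  1.605]
shift mm(tool) [16.9 12.   1.8]  units [0.0282 0.0199 0.003 ]  rot deg [-29.54  -0.33  -0.1 ]  units [-0.082  -0.0009 -0.0003]
[ 0.87938032 -1.11763921 -0.81580049] 0.008899662920690464
```

Call:
carry_out([
  {"ax": -0.0235,"ay": 0,"az": 0,"tx": 0.01,"ty": 0.015,"tz": 0.003,"grip": 1},
  {"ax": -0.0235,"ay": 0,"az": 0,"tx": 0.01,"ty": 0,"tz": 0,"grip": 1},
  {"ax": -0.0235,"ay": -0.0009,"az": -0.0003,"tx": 0,"ty": 0,"tz": 0,"grip": 1},
  {"ax": -0.013,"ay": 0,"az": 0,"tx": 0,"ty": 0,"tz": 0,"grip": 1},
  {"ax": 0,"ay": 0,"az": 0,"tx": 0,"ty": 0,"tz": 0,"grip": 1},
])

```text
time: 7.25
eef_pos: [0.5378, 0.1281, 0.1509]
tcp_rot: [-0.259, 0.659, 0.261, 0.656]
ft_force: [0.1, 0.1, -0.9]
grip_width: 0.0092
```

```bash
python3 - <<'E'
from h import *
import pickle
st=pose()
p,d=viewer.read_camera("wrist");cv2.imwrite("pics/w5.png",p)
pickle.dump((p,d,st[0],st[1].as_quat()),open("w5.pkl","wb"))
p,d=viewer.read_camera("scene");cv2.imwrite("pics/s5.png",cv2.resize(p[120:250,270:450],(720,520),interpolation=cv2.INTER_CUBIC))
plan([.5388,.1307,.12],np.radians(131.8))
print(read_state()['ft_force'],read_state()['grip_width'])
E
```

```text
t 7.35 pos [0.5379 0.1281 0.1511] yaw 2.3197 tilt [-4.5e-03  2.0e-04 -1.0e+00] q [-0.385  0.385  0.118  1.87  -0.059  0.894  2.082]
shift mm(tool) [31.1  1.2  2.6]  units [0.0519 0.002  0.0043]  rot deg [ 1.11 -0.18 -0.18]  units [ 0.0031 -0.0005 -0.0005]
[-0.30035672  0.28659479 -0.84695379] 0.008742481639982888
```

View pics/w5.png

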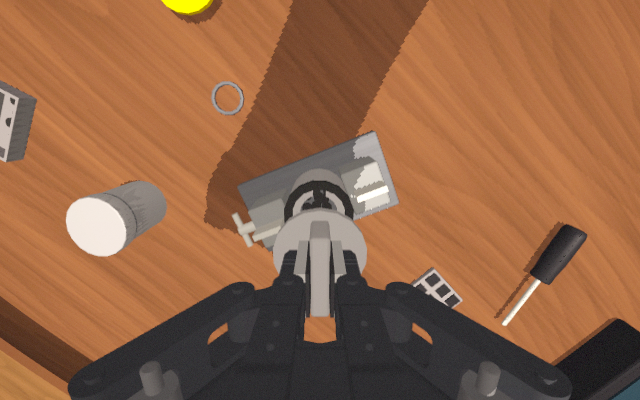

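View pics/s5.png

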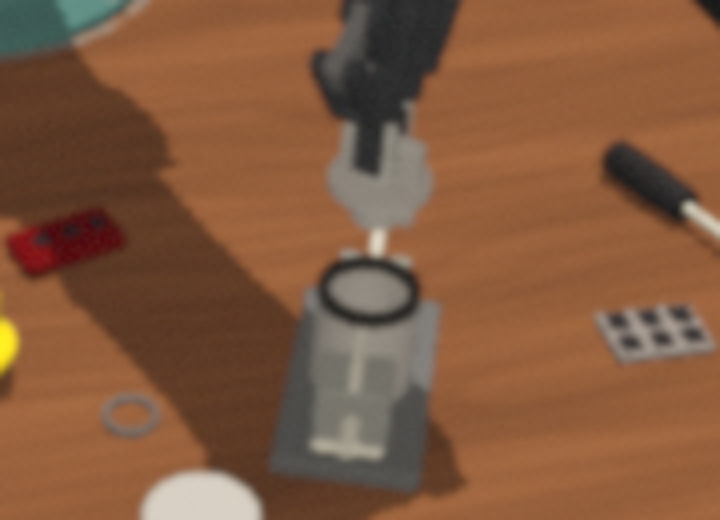

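```bash
python3 - <<'E'
from h import *
import pickle
p,d,a,b=pickle.load(open("w5.pkl","rb"))
u=cv2.resize(p[155:255,255:385],(780,600),interpolation=cv2.INTER_CUBIC);u=np.clip((u/255.)**.6*255,0,255).astype('uint8');cv2.imwrite("pics/w5z.png",u)
E
```

```text
(no output)
```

View pics/w5z.png

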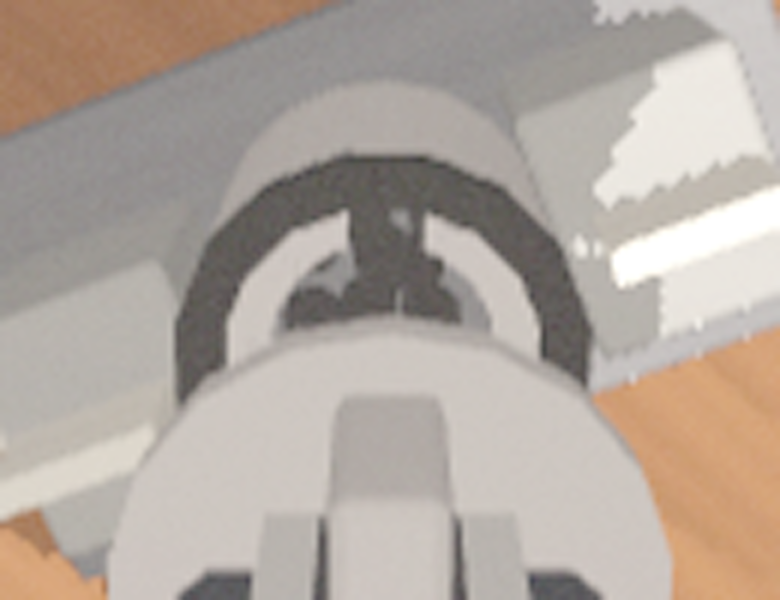

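```bash
python3 - <<'E'
from h import *
import pickle
from scipy.optimize import least_squares
p,d,a,b=pickle.load(open("w5.pkl","rb"));st=(a,R.from_quat(b),None)
g=lambda q:np.array([255,155])+(np.array(q)+.5)/6-.5
def fit(P,r):
    s=least_squares(lambda c:np.linalg.norm(P[:,:2]-c,axis=1)-r,P[:,:2].mean(0)); return s.x,s.fun
cs,e=fit(atz("wrist",g([[178,335],[207,252],[265,188],[385,155],[498,188],[560,255],[590,340]]),.076,st),.028);print("seal",cs,e)
zf=a[2]-.0039
cf,e=fit(atz("wrist",g([[110,540],[140,460],[190,407],[280,360],[395,335],[500,355],[598,410],[645,475],[670,560]]),zf,st),.027);print("flange",cf,e,"tcp",a)
S=atz("wrist",g([[348,215],[425,215]]),.07,st);s=S.mean(0);print("slot",s,"ang",np.degrees(np.arctan2(s[1]-cs[1],s[0]-cs[0])))
F=atz("wrist",g([[620,268],[775,205],[0,500],[150,442]]),.072,st);
c=F[:,:2]-F[:,:2].mean(0);v=np.linalg.svd(c)[2][0];print("index",np.degrees(np.arctan2(v[1],v[0])), F.round(4),c@np.array([-v[1],v[0]]),(F[:,:2]-cs)@np.array([-v[1],v[0]]))
y=st[1].as_matrix()[:,1];print("yaw",np.degrees(np.arctan2(y[1],y[0])), "d",cs-cf)
E
```

```text
seal [0.53847176 0.1297685 ] [-3.93738342e-04 -3.32113636e-04  3.05152247e-04  1.55308052e-04
  8.93652196e-05 -4.36966055e-04 -1.83296043e-04]
flange [0.53811714 0.13016795] [-5.29500034e-05  3.31105162e-04  6.87296705e-05 -4.88442843e-04
 -2.73233424e-05 -3.23535755e-05  4.07921407e-04  9.17418168e-05
 -2.63662574e-04] tcp [0.53777273 0.12806179 0.15091487]
slot [0.52456346 0.11733927 0.07      ] ang -138.21424416905745
index -25.05671659434048 [[0.508  0.1449 0.072 ]
 [0.4877 0.1538 0.072 ]
 [0.5913 0.1057 0.072 ]
 [0.5702 0.1153 0.072 ]] [ 3.30421594e-04 -2.36831433e-04  5.16482791e-05 -1.45238440e-04] [0.00081868 0.00025143 0.00053991 0.00034302]
yaw 133.1574757390438 d [ 0.00035462 -0.00039945]
```

Call:
carry_out([
  {"ax": 0.003,"ay": -0.0005,"az": -0.0005,"tx": 0.035,"ty": 0.002,"tz": 0.0035,"grip": 1},
  {"ax": 0,"ay": 0,"az": 0,"tx": 0.034,"ty": 0,"tz": 0,"grip": 1},
  {"ax": 0,"ay": 0,"az": 0,"tx": 0,"ty": 0,"tz": 0,"grip": 1},
])

```text
time: 7.65
eef_pos: [0.5389, 0.1305, 0.1089]
tcp_rot: [-0.249, 0.661, 0.249, 0.662]
ft_force: [-0.2, 0.3, -0.6]
grip_width: 0.0091
```

```bash
cat >look.py <<'E'
from h import *
import pickle,sys
n=sys.argv[1]
st=pose()
p,d=viewer.read_camera("wrist")
pickle.dump((p,d,st[0],st[1].as_quat()),open(n+".pkl","wb"))
u=cv2.resize(p[155:255,255:385],(780,600),interpolation=cv2.INTER_CUBIC);u=np.clip((u/255.)**.6*255,0,255).astype('uint8');cv2.imwrite(f"pics/{n}z.png",u)
plan([.539,.130,.107],np.radians(131.8))
print(read_state()['ft_force'],read_state()['grip_width'])
E
python3 look.py w6
```

```text
t 7.7 pos [0.5395 0.1307 0.1101] yaw 2.2919 tilt [ 2.6e-03  7.0e-04 -1.0e+00] q [-0.388  0.443  0.118  1.897 -0.07   0.803  2.059]
shift mm(tool) [ 3.1 -0.2 -0.9]  units [ 0.0052 -0.0004 -0.0015]  rot deg [-0.48  0.14  0.07]  units [-0.0013  0.0004  0.0002]
[ 0.06363662  1.10201099 -0.25565845] 0.00890856364897472
```

View pics/w6z.png

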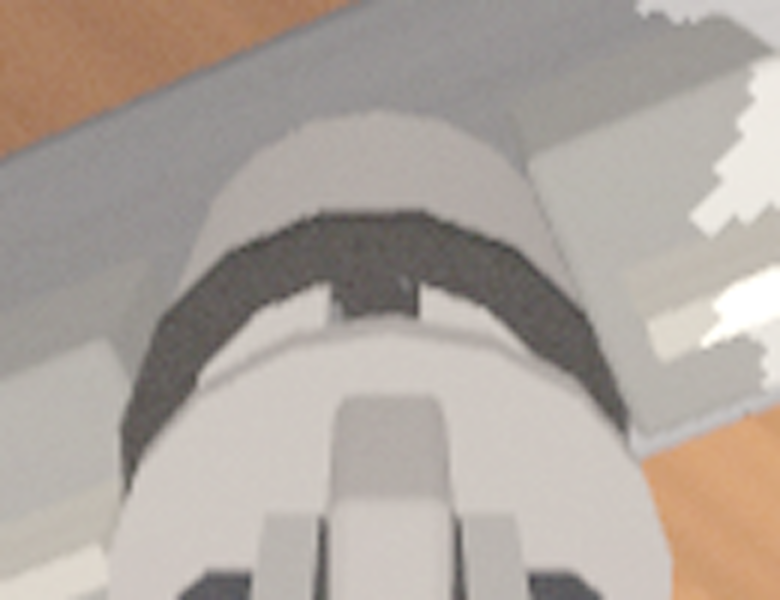

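```bash
python3 - <<'E'
from h import *
import pickle
from scipy.optimize import least_squares
def fit(P,r):
    s=least_squares(lambda c:np.linalg.norm(P[:,:2]-c,axis=1)-r,P[:,:2].mean(0)); return s.x,(s.fun*1e3).round(2)
def go(n,sp,fp,sl):
    p,d,a,b=pickle.load(open(n+".pkl","rb"));st=(a,R.from_quat(b),None);M=st[1].as_matrix()
    g=lambda q:np.array([255,155])+(np.array(q)+.5)/6-.5
    cs,e=fit(atz("wrist",g(sp),.076,st),.028);print("seal",cs,e)
    cf,e=fit(atz("wrist",g(fp),a[2]-.0039,st),.027);print("flange",cf,e,"tcp",a)
    s=atz("wrist",g(sl),.07,st).mean(0);print("slot ang",np.degrees(np.arctan2(s[1]-cs[1],s[0]-cs[0])))
    f=lambda v:(M.T@np.r_[v,0]*1e3).round(2)
    print("tool: flange-tcp",f(cf-a[:2]),"seal-flange",f(cs-cf),"seal-tcp",f(cs-a[:2]))
    # depth check
    for q in ([390,370],[375,245],[200,500],[600,500]):
        u,v=g(q).round().astype(int);z=d[v,u]
        k=viewer.get_calibration("wrist");n_=cv2.undistortPoints(np.array([[[u,v]]],float),k['camera_matrix'],k['D'])[0,0]
        X=k['tool_from_camera'][:3]@np.r_[n_*z,z,1];print(q,(a+M@X).round(4))
go("w6",[[122,435],[158,328],[240,250],[325,211],[420,211],[500,248],[585,320],[630,415]],[[110,540],[140,460],[205,395],[280,355],[395,328],[500,350],[580,400],[640,475],[670,560]],[[330,290],[418,290]])
E
```

```text
seal [0.53803355 0.12946144] [-0.07 -0.2  -0.23  0.55  0.46 -0.58 -0.38  0.26]
flange [0.53922098 0.13235802] [-0.23  0.09 -0.21 -0.3   0.43  0.27 -0.06 -0.31 -0.19] tcp [0.53891842 0.13053291 0.10885811]
slot ang -138.01085284631623
tool: flange-tcp [0.   1.17 1.43] seal-flange [-0.   -1.39 -2.8 ] seal-tcp [-0.   -0.22 -1.37]
[390, 370] [0.5216 0.1173 0.1039]
[375, 245] [0.5199 0.1134 0.0744]
[200, 500] [0.5433 0.1126 0.1037]
[600, 500] [0.5185 0.1408 0.1035]
```

```bash
sed -i 's/\[.539,.130,.107\]/[.5379,.1277,.105]/' look.py; python3 - <<'E'
from h import *
plan([.5379,.1277,.107],np.radians(131.8))
E
```

```text
t 7.7 pos [0.5395 0.1307 0.1101] yaw 2.2919 tilt [ 2.6e-03  7.0e-04 -1.0e+00] q [-0.388  0.443  0.118  1.897 -0.07   0.803  2.059]
shift mm(tool) [ 3.1 -1.2 -3.2]  units [ 0.0052 -0.002  -0.0054]  rot deg [-0.48  0.14  0.07]  units [-0.0013  0.0004  0.0002]
```

Call:
carry_out([
  {"ax": -0.0013,"ay": 0.0004,"az": 0.0002,"tx": 0.005,"ty": -0.002,"tz": -0.0054,"grip": 1},
  {"ax": 0,"ay": 0,"az": 0,"tx": 0,"ty": 0,"tz": 0,"grip": 1},
])

```text
time: 7.9
eef_pos: [0.5384, 0.1276, 0.1084]
tcp_rot: [-0.252, 0.66, 0.252, 0.661]
ft_force: [-0.5, 0.4, -0.7]
grip_width: 0.009
```

```bash
python3 look.py w7
```

```text
t 7.95 pos [0.5387 0.1279 0.1088] yaw 2.2991 tilt [ 1.8e-03  6.0e-04 -1.0e+00] q [-0.382  0.443  0.117  1.901 -0.07   0.8    2.07 ]
shift mm(tool) [ 3.8  0.4 -0.8]  units [ 0.0063  0.0007 -0.0013]  rot deg [-0.07  0.1   0.04]  units [-0.0002  0.0003  0.0001]
[ 0.50788846  1.02248489 -0.53920865] 0.009172052376914194
```

View pics/w7z.png

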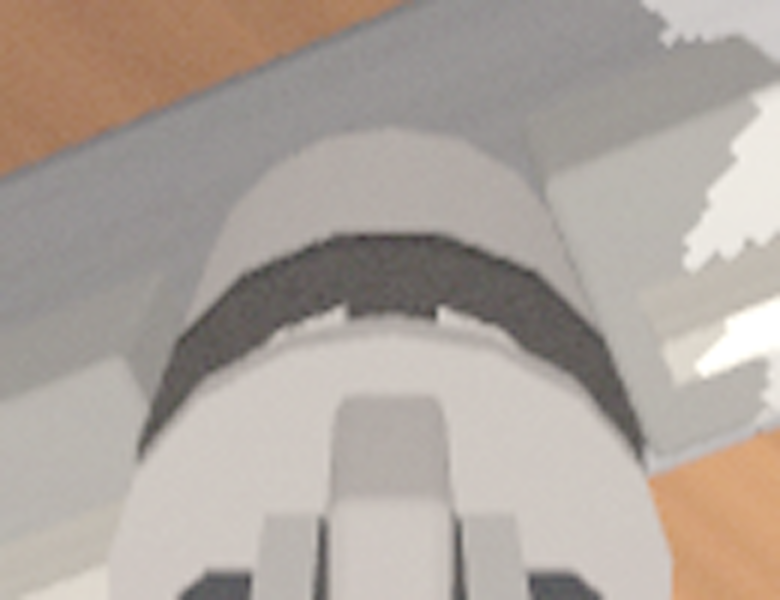

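```bash
python3 - <<'E'
from h import *
import pickle
from scipy.optimize import least_squares
def fit(P,r):
    s=least_squares(lambda c:np.linalg.norm(P[:,:2]-c,axis=1)-r,P[:,:2].mean(0)); return s.x,(s.fun*1e3).round(2)
def go(n,sp,fp):
    p,d,a,b=pickle.load(open(n+".pkl","rb"));st=(a,R.from_quat(b),None);M=st[1].as_matrix()
    g=lambda q:np.array([255,155])+(np.array(q)+.5)/6-.5
    for dz in (0,-.0015):
        cs,e=fit(atz("wrist",g(sp),.076+dz,st),.028)
        cf,e2=fit(atz("wrist",g(fp),a[2]-.0039+dz,st),.027)
        f=lambda v:(M.T@np.r_[v,0]*1e3).round(2)
        print(e,e2,"tool: flange-tcp",f(cf-a[:2]),"seal-flange",f(cs-cf),"seal-tcp",f(cs-a[:2]),a)
go("w7",[[180,345],[250,272],[340,234],[445,234],[540,275],[605,350],[645,455],[138,450]],[[110,540],[140,460],[205,395],[280,355],[395,328],[500,350],[580,400],[640,475],[670,560]])
E
```

```text
[-0.54 -0.04  0.29  0.33  0.1  -0.64 -0.03 -0.03] [-0.23  0.09 -0.21 -0.3   0.43  0.27 -0.06 -0.31 -0.19] tool: flange-tcp [0.   1.17 1.44] seal-flange [-0.    0.35 -0.73] seal-tcp [-0.    1.52  0.71] [0.53836995 0.12760345 0.10841578]
[-0.47 -0.05  0.23  0.28  0.09 -0.57  0.18  0.18] [-0.03  0.19 -0.21 -0.36  0.35  0.21 -0.06 -0.22  0.01] tool: flange-tcp [0.   1.18 1.86] seal-flange [-0.    0.35 -0.8 ] seal-tcp [0.   1.53 1.05] [0.53836995 0.12760345 0.10841578]
```

Call:
carry_out([
  {"ax": 0,"ay": 0.0003,"az": 0.0001,"tx": 0.004,"ty": 0.0006,"tz": -0.0019,"grip": 1},
  {"ax": 0,"ay": 0,"az": 0,"tx": 0.004,"ty": 0,"tz": 0,"grip": 1},
  {"ax": 0,"ay": 0,"az": 0,"tx": 0.003,"ty": 0,"tz": 0,"grip": 1},
  {"ax": 0,"ay": 0,"az": 0,"tx": 0.0,"ty": 0,"tz": 0,"grip": 1},
])

```text
time: 8.35
eef_pos: [0.5382, 0.1276, 0.1031]
tcp_rot: [-0.252, 0.66, 0.252, 0.661]
ft_force: [-0.5, 0.9, -1.0]
grip_width: 0.009
```

```bash
cat >st.py <<'E'
from h import *
plan([.5376,.1274,.087],np.radians(131.9))
s=read_state();print(s['ft_force'].round(2),s['moment'].round(3),s['grip_width'])
E
python3 st.py
```

```text
t 8.35 pos [0.5382 0.1276 0.1031] yaw 2.2984 tilt [ 1.8e-03  5.0e-04 -1.0e+00] q [-0.381  0.45   0.116  1.905 -0.071  0.788  2.071]
shift mm(tool) [16.1  0.3 -0.6]  units [ 0.0268  0.0005 -0.001 ]  rot deg [-0.21  0.1   0.05]  units [-0.0006  0.0003  0.0001]
[-0.46  0.95 -1.  ] [ 0.018  0.002 -0.023] 0.009026269418889132
```

Call:
carry_out([
  {"ax": -0.0006,"ay": 0.0004,"az": 0.0001,"tx": 0.004,"ty": 0.0006,"tz": -0.0012,"grip": 1},
  {"ax": 0,"ay": 0,"az": 0,"tx": 0.004,"ty": 0,"tz": -0.0003,"grip": 1},
])

```text
time: 8.55
eef_pos: [0.5375, 0.1273, 0.0982]
tcp_rot: [-0.253, 0.66, 0.253, 0.66]
ft_force: [-0.0, -0.7, -0.3]
grip_width: 0.009
```

Call:
carry_out([
  {"ax": 0,"ay": 0,"az": 0,"tx": 0.003,"ty": 0,"tz": -0.0003,"grip": 1},
  {"ax": 0,"ay": 0,"az": 0,"tx": 0.0,"ty": 0,"tz": 0,"grip": 1},
])

```text
time: 8.75
eef_pos: [0.5374, 0.1274, 0.096]
tcp_rot: [-0.253, 0.66, 0.253, 0.66]
ft_force: [0.1, 0.6, -0.2]
grip_width: 0.009
```

```bash
python3 st.py
```

```text
t 8.75 pos [0.5374 0.1274 0.096 ] yaw 2.3027 tilt [-0.e+00 -5.e-04 -1.e+00] q [-0.38   0.461  0.114  1.909 -0.072  0.775  2.076]
shift mm(tool) [ 9.  -0.1  0.1]  units [ 0.015  -0.0001  0.0002]  rot deg [ 0.03 -0.02  0.02]  units [ 0.0001 -0.0001  0.0001]
[ 0.08  0.63 -0.18] [ 0.06  -0.078  0.043] 0.008998046206994658
```

Call:
carry_out([
  {"ax": 0,"ay": 0,"az": 0,"tx": 0.003,"ty": 0,"tz": 0,"grip": 1},
  {"ax": 0,"ay": 0,"az": 0,"tx": 0.002,"ty": 0,"tz": 0,"grip": 1},
])

```text
time: 8.95
eef_pos: [0.5375, 0.1273, 0.0928]
tcp_rot: [-0.253, 0.66, 0.253, 0.66]
ft_force: [1.4, 1.1, -0.1]
grip_width: 0.009
```

```bash
python3 st.py
```

```text
t 8.95 pos [0.5375 0.1273 0.0928] yaw 2.3026 tilt [ 1.e-04 -5.e-04 -1.e+00] q [-0.379  0.466  0.113  1.911 -0.072  0.769  2.076]
shift mm(tool) [ 5.8 -0.   0.1]  units [ 0.0097 -0.      0.0002]  rot deg [ 0.03 -0.02  0.02]  units [ 0.0001 -0.      0.0001]
[ 1.39  1.08 -0.13] [ 0.031 -0.114  0.02 ] 0.009047610471808696
```

Lugs appear to be in the slots with no force. Continue.

Call:
carry_out([
  {"ax": 0,"ay": 0,"az": 0,"tx": 0.003,"ty": 0,"tz": 0,"grip": 1},
  {"ax": 0,"ay": 0,"az": 0,"tx": 0.003,"ty": 0,"tz": 0,"grip": 1},
  {"ax": 0,"ay": 0,"az": 0,"tx": 0.0025,"ty": 0,"tz": 0,"grip": 1},
])

```text
time: 9.25
eef_pos: [0.5374, 0.1272, 0.0873]
tcp_rot: [-0.253, 0.66, 0.253, 0.66]
ft_force: [0.1, -0.4, -0.4]
grip_width: 0.009
```

```bash
python3 st.py
```

```text
t 9.25 pos [0.5374 0.1272 0.0873] yaw 2.3026 tilt [-0.e+00 -6.e-04 -1.e+00] q [-0.378  0.474  0.112  1.914 -0.074  0.758  2.077]
shift mm(tool) [0.3 0.  0.2]  units [0.0005 0.     0.0004]  rot deg [ 0.03 -0.03  0.03]  units [ 0.0001 -0.0001  0.0001]
[ 0.1  -0.44 -0.45] [ 0.041 -0.135 -0.004] 0.009024209076050917
```

Call:
carry_out([
  {"ax": 0,"ay": 0,"az": 0,"tx": 0.002,"ty": 0,"tz": 0.0003,"grip": 1},
  {"ax": 0.01,"ay": 0,"az": 0,"tx": 0.0006,"ty": 0,"tz": 0,"grip": 1},
  {"ax": 0.01,"ay": 0,"az": 0,"tx": 0.0006,"ty": 0,"tz": 0,"grip": 1},
])

```text
time: 9.55
eef_pos: [0.5375, 0.1272, 0.0849]
tcp_rot: [-0.21, 0.675, 0.21, 0.675]
ft_force: [1.0, 0.6, 0.4]
grip_width: 0.0091
```

```bash
python3 st.py
```

```text
t 9.55 pos [0.5375 0.1272 0.0849] yaw 2.1741 tilt [-4.e-04 -6.e-04 -1.e+00] q [-0.402  0.479  0.142  1.915 -0.095  0.754  1.968]
shift mm(tool) [-2.1  0.1  0.2]  units [-0.0035  0.0002  0.0003]  rot deg [-7.33 -0.04  0.01]  units [-0.0204 -0.0001  0.    ]
[1.05 0.65 0.35] [ 0.05  -0.076  0.017] 0.009056294759941026
```

Call:
carry_out([
  {"ax": 0.012,"ay": 0,"az": 0,"tx": 0,"ty": 0,"tz": 0.0002,"grip": 1},
  {"ax": 0.012,"ay": 0,"az": 0,"tx": 0,"ty": 0,"tz": 0,"grip": 1},
  {"ax": 0.012,"ay": 0,"az": 0,"tx": 0.0003,"ty": 0,"tz": 0,"grip": 1},
  {"ax": 0.012,"ay": 0,"az": 0,"tx": 0.0003,"ty": 0,"tz": 0,"grip": 1},
])

```text
time: 9.95
eef_pos: [0.5379, 0.1273, 0.0846]
tcp_rot: [-0.102, 0.7, 0.102, 0.7]
ft_force: [0.3, -0.4, 1.3]
grip_width: 0.0094
```

```bash
sed -i 's/.087\],np.radians(131.9)/.083],np.radians(65)/' st.py; python3 st.py
```

```text
t 9.95 pos [0.5379 0.1273 0.0846] yaw 1.8602 tilt [ 2.e-04 -3.e-04 -1.e+00] q [-0.462  0.485  0.217  1.917 -0.147  0.755  1.698]
shift mm(tool) [ 1.6  0.2 -0.3]  units [ 0.0026  0.0003 -0.0005]  rot deg [4.158e+01 1.000e-02 2.000e-02]  units [1.155e-01 0.000e+00 1.000e-04]
[ 0.27 -0.42  1.26] [ 0.036 -0.057  0.042] 0.009364154040899426
```

Call:
carry_out([
  {"ax": 0.012,"ay": 0,"az": 0,"tx": 0.0005,"ty": 0,"tz": 0,"grip": 1},
  {"ax": 0.012,"ay": 0,"az": 0,"tx": 0.0006,"ty": 0,"tz": 0,"grip": 1},
  {"ax": 0.012,"ay": 0,"az": 0,"tx": 0.0006,"ty": 0,"tz": 0,"grip": 1},
  {"ax": 0.012,"ay": 0,"az": 0,"tx": 0.0006,"ty": 0,"tz": 0,"grip": 1},
])

```text
time: 10.35
eef_pos: [0.5386, 0.1277, 0.0837]
tcp_rot: [0.009, 0.707, -0.009, 0.708]
ft_force: [-1.2, 0.4, 3.2]
grip_width: 0.0093
```

```bash
python3 st.py
```

```text
t 10.35 pos [0.5386 0.1277 0.0837] yaw 1.546 tilt [ 1.5e-03  3.0e-04 -1.0e+00] q [-0.522  0.494  0.293  1.919 -0.201  0.755  1.431]
shift mm(tool) [ 0.7 -0.3 -1. ]  units [ 0.0012 -0.0005 -0.0016]  rot deg [23.58  0.08 -0.04]  units [ 0.0655  0.0002 -0.0001]
[-1.15  0.44  3.2 ] [ 0.163  0.181 -0.009] 0.009313285128447715
```

Call:
carry_out([
  {"ax": 0.012,"ay": 0,"az": 0,"tx": 0.0007,"ty": -0.0003,"tz": -0.0006,"grip": 1},
  {"ax": 0.012,"ay": 0,"az": 0,"tx": 0.0007,"ty": 0,"tz": -0.0003,"grip": 1},
  {"ax": 0.012,"ay": 0,"az": 0,"tx": 0.0007,"ty": 0,"tz": 0,"grip": 1},
])

```text
time: 10.65
eef_pos: [0.5387, 0.1283, 0.083]
tcp_rot: [0.092, 0.7, -0.091, 0.702]
ft_force: [0.4, 0.6, 3.7]
grip_width: 0.009
```

```bash
python3 st.py
```

```text
t 10.65 pos [0.5387 0.1283 0.083 ] yaw 1.3107 tilt [ 0.0031  0.0013 -1.    ] q [-0.567  0.502  0.349  1.921 -0.243  0.756  1.231]
shift mm(tool) [ 0.  -1.1 -0.8]  units [ 0.     -0.0019 -0.0014]  rot deg [10.1   0.14 -0.13]  units [ 0.028   0.0004 -0.0004]
[0.36 0.59 3.71] [0.238 0.1   0.09 ] 0.008977228158372413
```

Call:
carry_out([
  {"ax": 0.012,"ay": 0.0004,"az": -0.0004,"tx": 0.0007,"ty": -0.0006,"tz": -0.0006,"grip": 1},
  {"ax": 0.012,"ay": 0,"az": 0,"tx": 0.0006,"ty": 0,"tz": 0,"grip": 1},
  {"ax": 0.004,"ay": 0,"az": 0,"tx": 0.0005,"ty": 0,"tz": 0,"grip": 1},
])

```text
time: 10.95
eef_pos: [0.539, 0.1291, 0.0825]
tcp_rot: [0.156, 0.689, -0.155, 0.69]
ft_force: [-0.8, 0.2, 4.4]
grip_width: 0.0093
```

```bash
python3 st.py;  sed -i 's/155:255/145:255/;s/(780,600)/(709,600)/' look.py; python3 look.py w8
```

```text
t 10.95 pos [0.539  0.1291 0.0825] yaw 1.1273 tilt [ 1.5e-03  8.0e-04 -1.0e+00] q [-0.603  0.511  0.394  1.92  -0.276  0.762  1.075]
shift mm(tool) [-0.5 -2.2 -0.5]  units [-0.0008 -0.0036 -0.0008]  rot deg [-0.41  0.06 -0.08]  units [-0.0011  0.0002 -0.0002]
[-0.84  0.18  4.39] [-0.02   0.207  0.084] 0.00925326984503363
t 11.0 pos [0.539  0.1291 0.0825] yaw 1.1272 tilt [ 1.5e-03  8.0e-04 -1.0e+00] q [-0.603  0.511  0.394  1.92  -0.276  0.762  1.075]
shift mm(tool) [-22.5  -1.7  -0.3]  units [-0.0375 -0.0029 -0.0006]  rot deg [-6.722e+01  1.000e-01 -3.000e-02]  units [-1.867e-01  3.000e-04 -1.000e-04]
[-0.12775745  2.05357777  3.86256143] 0.008801453552411055
```

View pics/w8z.png

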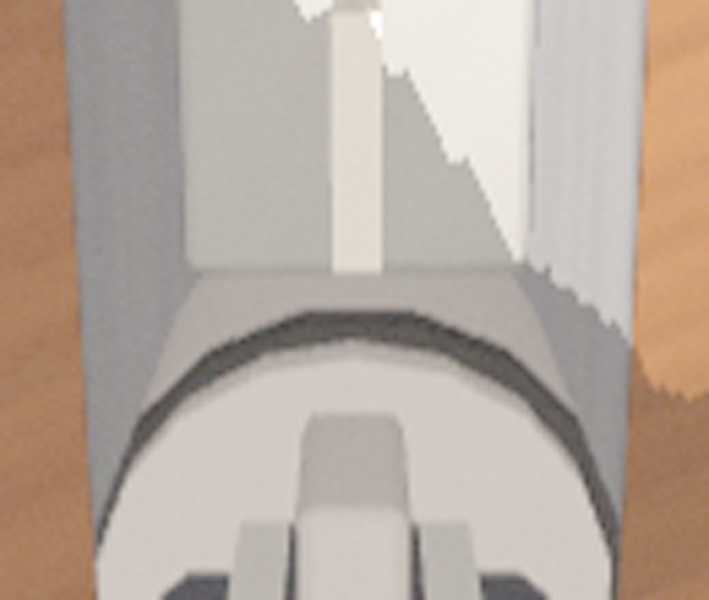

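Call:
carry_out([
  {"ax": 0,"ay": 0,"az": 0,"tx": 0,"ty": 0,"tz": 0,"grip": 0.4},
  {"ax": 0,"ay": 0,"az": 0,"tx": 0,"ty": 0,"tz": 0,"grip": 0.2},
  {"ax": 0,"ay": 0,"az": 0,"tx": 0,"ty": 0,"tz": 0,"grip": 0.2},
  {"ax": 0,"ay": 0,"az": 0,"tx": -0.02,"ty": 0,"tz": 0,"grip": 0},
  {"ax": 0,"ay": 0,"az": 0,"tx": -0.05,"ty": 0,"tz": 0,"grip": 0},
])

```text
time: 11.5
eef_pos: [0.5368, 0.128, 0.1229]
tcp_rot: [0.153, 0.692, -0.155, 0.689]
ft_force: [1.0, 0.8, 0.6]
grip_width: 0.0432
```

Call:
carry_out([
  {"ax": 0,"ay": 0,"az": 0,"tx": -0.07,"ty": 0,"tz": 0,"grip": 0},
  {"ax": 0,"ay": 0,"az": 0,"tx": -0.07,"ty": 0,"tz": 0,"grip": 0},
  {"ax": 0,"ay": 0,"az": 0,"tx": 0,"ty": 0,"tz": 0,"grip": 0},
  {"ax": 0,"ay": 0,"az": 0,"tx": 0,"ty": 0,"tz": 0,"grip": 0},
])

```text
time: 11.9
eef_pos: [0.5381, 0.1273, 0.2164]
tcp_rot: [0.154, 0.69, -0.154, 0.69]
ft_force: [-0.1, -0.1, -0.7]
grip_width: 0.0428
```

```bash
python3 - <<'E'
from h import *
import pickle
st=pose()
p,d=viewer.read_camera("wrist")
pickle.dump((p,d,st[0],st[1].as_quat()),open("w9.pkl","wb"))
cv2.imwrite("pics/w9.png",p)
cv2.imwrite("pics/w9z.png",cv2.resize(p[110:260,250:390],(560,600),interpolation=cv2.INTER_CUBIC))
p,_=viewer.read_camera("scene");cv2.imwrite("pics/s9.png",p)
for t in ["stopper","wing"]: print(t,[(b['position'],b['conf']) for b in pinpoint("wrist",t)][:7])
k=viewer.get_calibration("wrist")
print(st[0],st[2]['ft_force'],st[2]['grip_width'])
E
```

```text
stopper [([0.3698, -0.1512, -0.0006], 0.77), ([0.4083, -0.2454, 0.0009], 0.72), ([0.5387, 0.1242, 0.0513], 0.67), ([0.4601, -0.1654, -0.0007], 0.62), ([0.4751, -0.081, 0.0012], 0.55)]
wing [([0.4042, -0.2429, 0.0367], 0.89), ([0.3648, -0.1552, 0.0379], 0.86), ([0.4762, -0.0858, 0.0405], 0.74), ([0.5396, 0.1287, 0.0914], 0.71), ([0.4592, -0.1707, 0.0368], 0.57)]
[0.53806649 0.1273196  0.21642294] [-0.13255109 -0.05963227 -0.65116882] 0.042785089358744914
```

View pics/w9z.png

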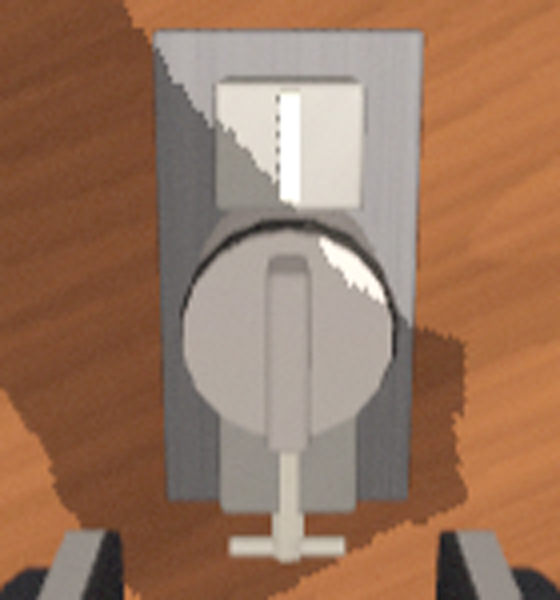

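View pics/s9.png

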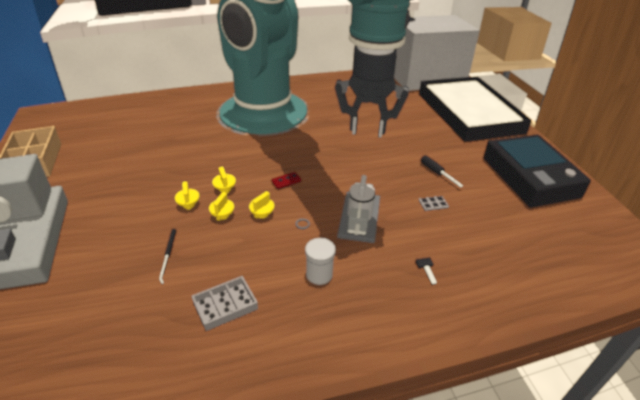

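```bash
python3 - <<'E'
from h import *
import pickle
p,d,a,b=pickle.load(open("w9.pkl","rb"));M=R.from_quat(b).as_matrix();k=viewer.get_calibration("wrist")
def P(q,r=2):
    u,v=(np.array([250,110])+np.array(q)/4).astype(int);o=[]
    for vv in range(v-r,v+r+1):
        for uu in range(u-r,u+r+1):
            z=d[vv,uu];n_=cv2.undistortPoints(np.array([[[uu,vv]]],float),k['camera_matrix'],k['D'])[0,0]
            o.append(a+M@(k['tool_from_camera'][:3]@np.r_[n_*z,z,1]))
    return np.median(o,0).round(4)
for n,q in dict(flL=(220,330),flR=(350,350),wingtop=(288,350),jaw=(240,130),plateL=(180,250),plateR=(400,250),deskR=(480,250),deskL=(110,250)).items(): print(n,P(q))
st=(a,R.from_quat(b),None)
g=lambda q:np.array([250,110])+(np.array(q)+.5)/4-.5
for w,z in(([[290,275],[288,448]],.105),([[289,95],[289,200]],.072),([[289,100],[287,545]],.072)):
    X=atz("wrist",g(w),z,st);v=X[1]-X[0];print(np.degrees(np.arctan2(v[1],v[0])),X.mean(0))
E
```

```text
flL [0.5307 0.1155 0.0779]
flR [0.549  0.1428 0.0781]
wingtop [0.536  0.1318 0.1043]
jaw [0.4894 0.1399 0.0515]
plateL [0.5169 0.1048 0.0116]
plateR [0.5456 0.1663 0.011 ]
deskR [ 0.5589  0.1897 -0.0008]
deskL [ 5.088e-01  8.210e-02 -5.000e-04]
-25.516726567814146 [0.53880552 0.13036482 0.105     ]
-24.889825539941267 [0.49725235 0.14994188 0.072     ]
-25.146244111439927 [0.5406481  0.12951333 0.072     ]
```

```bash
python3 - <<'E'
from workcell import *
print(robot.close_job())
E
```

```text
the job is handed in; nothing more can be done
None
```

The stopper is screwed into the canister, let go, and the job is handed in; no verdict was reported. The work took about 12 s of the 51 s allowed.

I picked up the aluminium stopper by its wing and turned it so its lugs matched the slots, about 67° anticlockwise of the index line in the wrist image. I lowered it in small steps; the lugs went through the slots with no contact I could feel. I then turned it clockwise about 67° while following the thread down. The wrist force rose to only about 4 N as the flange met the sealing ring.

Last checks, with the gripper raised about 13 cm clear:
- **Alignment:** the wing lies at −25.5° and the index fins at about −25.0°, so they agree within 1° (8° allowed).
- **Height:** camera depth puts the underside at about 52.7 mm, and the arm's own reading gave about 52.6 mm. The flange looks level.
- **Position:** the wing's middle sits about 1 mm from the canister's axis.
- **Other things:** they look unmoved in the scene picture. I checked this by eye only.

**Disagreements:**
- The wrist camera showed offsets of 1–2 mm from the arm's own position. I lined up over the mouth by comparing the flange and ring in the same picture instead.
- One network reading for the stopper was about 6 mm off sideways from the fits. I took it as noise, because the wing reading and the fits agreed.

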